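Load and lock the ham-hanging bars

TASK

Draw every hanging bar out of the covered bin by its coloured end, keeping it tilted so that its long tail comes out through the narrow slot, and lay it flat and centred in the cradle of its own colour. Only when all the bars lie in their cradles, strike the catch peg of each loaded cradle fully down with the mallet (never press it with the gripper) and leave the peg of an empty cradle up. Then stand the mallet upright in the middle of its round mat, and leave the jar, bowl and pepper mill where they are.

Things in the scene. Friction and masses are not known exactly. Their poses are not given: they have to be found in the camera images.
- bin: Fixed covered bin, 165 long (x) x 204 x 84 mm high, walls 5, floor 4 mm. Origin on the table under the middle of its slotted wall; x points into the bin (152 mm deep inside), z up. Slots at y = -65, 0, +65 mm: 28 mm wide, from a sill at 50 mm up to the clear cover's underside at 80 mm, the only way out. A bar pulled along its own tilted length comes freely; pulled level or lifted it jams.
- bar_red_mid (a point): Centre of a loose steel bar, 230 x 20 x 8 mm, 0.18 kg; x along it, z through its thickness; the 70 mm at its -x end are red. At first it leans in the bin at 18 degrees: +x end on the bin floor 140 mm inside, underside on the sill of any one slot, red end sticking out and up 85 mm in front. May be absent.
- bar_yellow_mid (a point): Centre of a loose steel bar, 230 x 20 x 8 mm, 0.18 kg; x along it, z through its thickness; the 70 mm at its -x end are yellow. At first it leans in the bin at 18 degrees: +x end on the bin floor 140 mm inside, underside on the sill of any one slot, yellow end sticking out and up 85 mm in front. May be absent.
- bar_blue_mid (a point): Centre of a loose steel bar, 230 x 20 x 8 mm, 0.18 kg; x along it, z through its thickness; the 70 mm at its -x end are blue. At first it leans in the bin at 18 degrees: +x end on the bin floor 140 mm inside, underside on the sill of any one slot, blue end sticking out and up 85 mm in front. May be absent.
- cradle_red_seat (a point): Where the red bar's centre belongs in the fixed red cradle: 49 mm above the table, x along the bar (either way round), z up. Two U-supports, 12 mm long, at x = -35 and +35 mm carry it 45 mm up in grooves 24 mm wide, funnel-mouthed, walls rising 18 mm above the groove floor; elsewhere under the bar only a base below 15 mm. Cradles stand 72 mm apart, in any order.
- peg_red_top (a point): Centre of the top of the red cradle's catch peg: a round red cap 24 mm across on a steel pin, in the cradle at x = +175 mm from the seat; 68 mm above the table when up, 48 mm when fully down.
- peg_red (a joint): Travel of the red catch peg in m: 0 up, 0.020 fully down. Lightly sprung but stiff: it moves at about 9 to 11 N and stays where it is driven.
- cradle_yellow_seat (a point): Where the yellow bar's centre belongs in the fixed yellow cradle: 49 mm above the table, x along the bar (either way round), z up. Two U-supports, 12 mm long, at x = -35 and +35 mm carry it 45 mm up in grooves 24 mm wide, funnel-mouthed, walls rising 18 mm above the groove floor; elsewhere under the bar only a base below 15 mm. Cradles stand 72 mm apart, in any order.
- peg_yellow_top (a point): Centre of the top of the yellow cradle's catch peg: a round yellow cap 24 mm across on a steel pin, in the cradle at x = +175 mm from the seat; 68 mm above the table when up, 48 mm when fully down.
- peg_yellow (a joint): Travel of the yellow catch peg in m: 0 up, 0.020 fully down. Lightly sprung but stiff: it moves at about 9 to 11 N and stays where it is driven.
- cradle_blue_seat (a point): Where the blue bar's centre belongs in the fixed blue cradle: 49 mm above the table, x along the bar (either way round), z up. Two U-supports, 12 mm long, at x = -35 and +35 mm carry it 45 mm up in grooves 24 mm wide, funnel-mouthed, walls rising 18 mm above the groove floor; elsewhere under the bar only a base below 15 mm. Cradles stand 72 mm apart, in any order.
- peg_blue_top (a point): Centre of the top of the blue cradle's catch peg: a round blue cap 24 mm across on a steel pin, in the cradle at x = +175 mm from the seat; 68 mm above the table when up, 48 mm when fully down.
- peg_blue (a joint): Travel of the blue catch peg in m: 0 up, 0.020 fully down. Lightly sprung but stiff: it moves at about 9 to 11 N and stays where it is driven.
- mallet_grip (a point): Pounder mallet, 0.45 kg, standing on its mat: steel head 60 mm across, 32 mm high, its flat underside the striking face; above it an upright wooden handle 26 mm across, 78 mm tall. Point on the handle's axis 75 mm above the striking face; z up along the handle.
- mat_top (a point): Centre of the top of the round black rubber mat for the mallet, 110 mm across, 3 mm thick, fixed.
- jar_mid (a point): Bystander, not part of the job: amber jar, 64 mm across, 85 mm high; point half-way up on its axis.
- bowl_mid (a point): Bystander, not part of the job: white bowl, 100 mm across, 45 mm high; point half-way up on its axis.
- mill_mid (a point): Bystander, not part of the job: wooden pepper mill, 52 mm across, 135 mm high; point half-way up on its axis.
There are look-alikes about, which are no part of the job. What is shaped like the part that bears mat_top but brown or turquoise is not meant.

How it is judged (in metres and radians):
On the way, in this order (a step that is already met when the one before it is completed fails the run):
1. every bar lies released, flat and centred in the cradle of its colour (distance between bar_red_mid and cradle_red_seat below 0.022 m and angle between the x axis of bar_red_mid and the x axis of cradle_red_seat, either way round below 0.06 rad and z of bar_red_mid in the frame of cradle_red_seat between -0.005 and 0.005 m and y of bar_red_mid in the frame of cradle_red_seat between -0.006 and 0.006 m and distance between bar_yellow_mid and cradle_yellow_seat below 0.022 m and angle between the x axis of bar_yellow_mid and the x axis of cradle_yellow_seat, either way round below 0.06 rad and z of bar_yellow_mid in the frame of cradle_yellow_seat between -0.005 and 0.005 m and y of bar_yellow_mid in the frame of cradle_yellow_seat between -0.006 and 0.006 m and distance between bar_blue_mid and cradle_blue_seat below 0.022 m and angle between the x axis of bar_blue_mid and the x axis of cradle_blue_seat, either way round below 0.06 rad and z of bar_blue_mid in the frame of cradle_blue_seat between -0.005 and 0.005 m and y of bar_blue_mid in the frame of cradle_blue_seat between -0.006 and 0.006 m and contact force between the fingers and bar_red below 0.3 N and contact force between the fingers and bar_yellow below 0.3 N and contact force between the fingers and bar_blue below 0.3 N), for 0.2 s.
2. the catch peg of every loaded cradle is driven down, the bars still in place (distance between bar_red_mid and cradle_red_seat below 0.022 m and angle between the x axis of bar_red_mid and the x axis of cradle_red_seat, either way round below 0.06 rad and z of bar_red_mid in the frame of cradle_red_seat between -0.005 and 0.005 m and y of bar_red_mid in the frame of cradle_red_seat between -0.006 and 0.006 m and distance between bar_yellow_mid and cradle_yellow_seat below 0.022 m and angle between the x axis of bar_yellow_mid and the x axis of cradle_yellow_seat, either way round below 0.06 rad and z of bar_yellow_mid in the frame of cradle_yellow_seat between -0.005 and 0.005 m and y of bar_yellow_mid in the frame of cradle_yellow_seat between -0.006 and 0.006 m and distance between bar_blue_mid and cradle_blue_seat below 0.022 m and angle between the x axis of bar_blue_mid and the x axis of cradle_blue_seat, either way round below 0.06 rad and z of bar_blue_mid in the frame of cradle_blue_seat between -0.005 and 0.005 m and y of bar_blue_mid in the frame of cradle_blue_seat between -0.006 and 0.006 m and z of peg_red_top in the frame of bar_red_mid between -0.008 and 0.005 m and z of peg_yellow_top in the frame of bar_yellow_mid between -0.008 and 0.005 m and z of peg_blue_top in the frame of bar_blue_mid between -0.008 and 0.005 m), for 0.2 s.
3. the mallet stands released on its mat (horizontal distance between mallet_grip and mat_top below 0.025 m and angle between mallet_grip's own z axis and vertical below 0.1 rad and height (world z) of mallet_grip below 0.084 m and linear speed of mallet below 0.02 m/s and contact force between the fingers and mallet below 0.3 N), for 0.2 s.
At the end, for the whole second after the job is handed in: Each bar at rest in its colour's cradle (22 mm lengthwise, 6 mm sideways, 5 mm in height, 0.06 rad); each loaded cradle's peg down (cap at most 5 mm above the bar's mid-thickness), empty ones up (within 6 mm); mallet upright (0.1 rad), at rest, within 25 mm of its mat's centre (all of step 2 and (value of joint peg_red below 0.006 m or distance between bar_red_mid and cradle_red_seat below 0.022 m) and (value of joint peg_yellow below 0.006 m or distance between bar_yellow_mid and cradle_yellow_seat below 0.022 m) and (value of joint peg_blue below 0.006 m or distance between bar_blue_mid and cradle_blue_seat below 0.022 m) and horizontal distance between mallet_grip and mat_top below 0.025 m and angle between mallet_grip's own z axis and vertical below 0.1 rad and height (world z) of mallet_grip below 0.084 m and linear speed of each of mallet, bar_red, bar_yellow, bar_blue below 0.02 m/s); the robot touches nothing.
It fails at once if the gripper or arm presses a catch peg (contact force between any of the fingers, the arm and peg_red above 2 N or contact force between any of the fingers, the arm and peg_yellow above 2 N or contact force between any of the fingers, the arm and peg_blue above 2 N).
It fails at once if a bystander is pushed more than 30 mm from its place (distance of any of jar_mid, bowl_mid, mill_mid from where it was at the start of the episode above 0.03 m).
Of bar_red, bar_yellow, bar_blue only 2 to 3 are there at a start; the rules pass over those that are not, and their reading is None.
At some moment in a run one of mallet may be knocked a few centimetres aside while the robot is not near it.
Once in a run the grip may slacken for a moment while it holds something.
It also fails if it takes over 210 s, if anything falls off the work surface, if the arm or the gripper's body presses on something with over 40 N, if the wrist force passes 120 N, or if a joint passes its speed limit or range.

ROBOT

A 6-joint arm with a two-finger parallel gripper is mounted at the origin on the work surface. World frame = base frame: x ahead of the robot, y to its left, z up, the work surface at z = 0. Lengths are in mm, angles in rad, forces in N, time in s.
With the tool pointing down it reaches from about 350 to 975 mm from the base axis. Payload 17.4 kg.
Tool frame: the origin (TCP) lies between the finger pads; the fingertips stand ctrl.tip_extent ahead of it and the grasp point (between the pads) lies 11 mm behind it (ctrl.tip_extent is the distance from the TCP to the fingertips, in mm); x points along the fingers, y is the direction in which the jaws open and shut, and the axes are right-handed (so a half turn about x gives the same grasp; the last joint's range is limited). The gripper opens to 85 mm and grips with 20 to 120 N. Pads are 22 mm wide; open, the fingers measure 114 mm over their backs; the gripper's body (76 mm by 85 mm) begins 54 mm behind the grasp point. The pads swing forward as they close: fully open they stand 13 mm farther back than shut.
Start: joints at [-1.22, 0.116, 1.442, -0, 1.584, -0.038], TCP at [255.869, -624.631, 239.303] pointing down, gripper open.
Joint ranges: [-2.83, 2.83], [-0.83, 2.19], [0.07, 2.5], [-1.14, 4.28], [0.01, 3], [-2.97, 2.97]. Speed limits (rad/s): [1.89, 1.89, 2.22, 3.14, 3.14, 3.14].

INTERFACE

Orientations are given as a rotation vector (axis times angle).
In Python, from workcell import ctrl, eyes, ticket gives the robot as it stands. The module is installed in compiled form; this text tells all that it offers.
- The arm moves only by the shell command python3 -m crank 'ROWS' [OPENING] [FORCE]. ROWS is a JSON object of lists of equal length, an entry for each row: "dp": the shift along the world's x, y, z in units of 30 mm (1.0 is 30 mm), a list of three; "turn": the turn about the world's z in units of 5 degrees (1.0 is 5 degrees). A call has 1 to 5 rows; each row shifts and turns the commanded pose from where the row before left it; what a row does not reach is not made up. A row lasts 1/10 s, in which the tool goes at most 50 mm and 8.59 degrees, less where a joint would pass 70% of its speed; a pose out of reach is approached as far as the arm can. A call with a number of a shift or a turn outside -1 to 1 is refused whole. A call with a gripper value outside its range is refused whole. OPENING is the gripper command: -1 is fully open, 1 is shut, values between are in proportion, set as the call begins (- or left out, the last holds). The fingers move at their own pace and stop on an object; FORCE is the grip in N (left out, the last holds). Time passes only in rows, so rows that do not move let the fingers close. It gives the time, the measured TCP pose, the force and the opening at its end, in the units of the state.
- ctrl.state(): the state, without advancing time (a new reading comes with each control period).
- eyes.snapshot(name): name is "scene" or "top"; returns a dict with "image" (480x640x3 uint8, blue, green, red), "fx", "fy", "cx", "cy" (pixels), "distortion" ([k1, k2, p1, p2, k3] as OpenCV has them; the pictures are not rectified), "T" (4x4, takes a point from camera to world coordinates). Camera axes: x right, y down, z forward; pixel columns grow to the right and rows downward; lengths in mm; the calibration is good to about 2 mm. A picture is of the moment at which its call begins. There is no depth.
- ticket.close_job(): hands the job in, once; it reports no verdict.
The state is a dict: "time": time; "q": joint angles; "joint_velocities": joint speeds; "joint_torque": joint torques, N m; "ee_pos": TCP position; "orientation": TCP orientation; "contact_force": force on the tool from outside, world axes, zero at the start; "ft_torque": the same for the moment, N m; "grip_width": finger opening in mm.
Only numpy, scipy, OpenCV 4.12 (cv2) and the standard library are available. Lean on these libraries where they do the work, as an engineer would, in place of code of your own. Each camera call takes 0.05 s, during which the arm holds its last target. There are 200 camera calls.

## Working session

There is one attempt and no reset: what is moved stays moved. The work goes in short steps, Python scripts to look and compute and a shell command to move; the robot and the scene stay as the last step left them, time stands still between calls to the robot, and variables do not carry over. Pictures are saved under pics/ and viewed, about 12 in all and at most 16, crops included, and the job is handed in when it is done.

```bash
mkdir -p pics; cat > h.py <<'E'
import numpy as np, cv2
from workcell import ctrl, eyes, ticket
def snap(n,save=None):
    s=eyes.snapshot(n); s['K']=np.array([[s['fx'],0,s['cx']],[0,s['fy'],s['cy']],[0,0,1.]]); s['d']=np.array(s['distortion'],float); s['T']=np.array(s['T'])
    if save: cv2.imwrite('pics/'+save+'.png',s['image'])
    return s
def plane(s,uv,z):
    p=cv2.undistortPoints(np.array(uv,float).reshape(-1,1,2),s['K'],s['d']).reshape(-1,2)
    d=np.c_[p,np.ones(len(p))]@s['T'][:3,:3].T; o=s['T'][:3,3]
    return o+d*((np.array(z)-o[2])/d[:,2])[:,None]
def proj(s,P):
    Ti=np.linalg.inv(s['T']); r=cv2.Rodrigues(Ti[:3,:3])[0]
    return cv2.projectPoints(np.array(P,float).reshape(-1,1,3),r,Ti[:3,3],s['K'],s['d'])[0].reshape(-1,2)
E
python3 - <<'E'
from h import *
for n in('top','scene'):
    s=snap(n,n+'0'); print(n,s['T'].round(3).tolist(),s['fx'],s['d'])
print(ctrl.state(),ctrl.tip_extent)
E
```

```text
top [[0.021, -0.997, 0.071, 394.454], [-1.0, -0.022, -0.003, -195.532], [0.004, -0.071, -0.997, 1451.85], [0.0, 0.0, 0.0, 1.0]] 608.6192233955343 [-0.06285016  0.          0.          0.          0.        ]
scene [[0.06, 0.875, -0.481, 994.619], [0.998, -0.059, 0.018, -214.686], [-0.013, -0.481, -0.877, 935.266], [0.0, 0.0, 0.0, 1.0]] 447.25190447598874 [0.00661147 0.         0.         0.         0.        ]
{'time': 0.1, 'q': array([-1.21982006e+00,  1.16433101e-01,  1.44219458e+00, -1.27539460e-05,
        1.58404081e+00, -3.78294168e-02]), 'joint_velocities': array([ 3.22797165e-05, -1.81114371e-03, -3.02556857e-03, -6.27624432e-04,
       -5.75926636e-04, -1.31592026e-03]), 'joint_torque': array([ 2.48932680e-03, -7.33658767e+01, -6.33787465e+01, -1.80129746e-04,
        5.19606139e-03,  1.65867895e-06]), 'ee_pos': array([ 255.79180899, -624.46916649,  238.64173376]), 'orientation': array([ 2.00852606,  0.39657949, -2.0088953 ]), 'contact_force': array([ 0.22687609,  0.51599768, -0.00272836]), 'ft_torque': array([-0.00634679, -0.06885874, -0.00788271]), 'grip_width': 85.48885327911711} 8.0
```

View pics/top0.png

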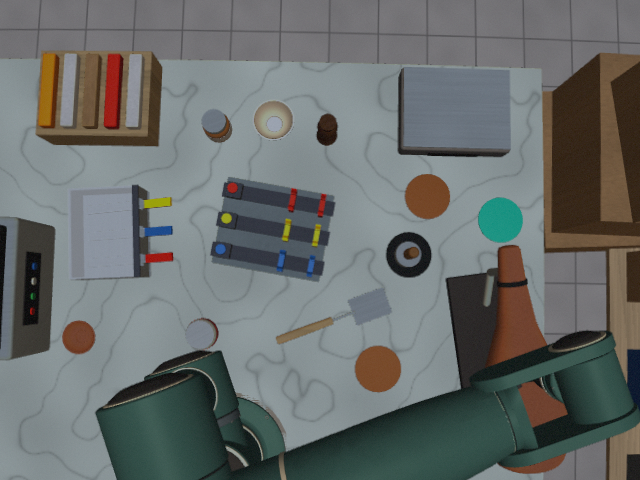

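View pics/scene0.png

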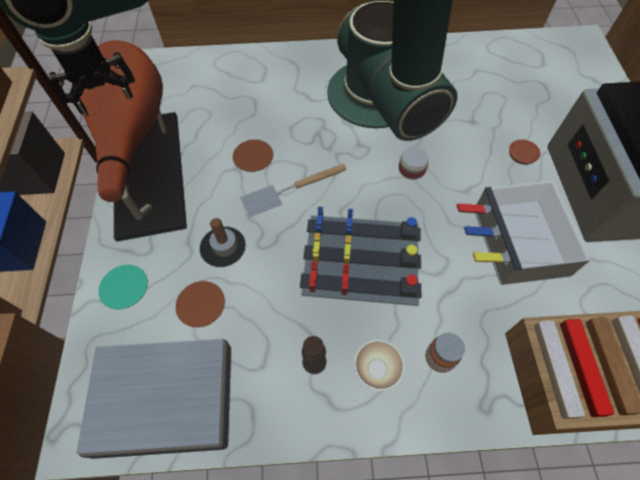

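The views show three hanging bars in top0: yellow (157,202), blue (158,231) and red (158,258). The cradle pegs are red (232,188), yellow (227,218) and blue (220,249), with the supports to their right. The mallet stands on the black mat at (409,255).

Possible mix-ups:
- **Mats:** brown discs at (427,196), (378,369) and (79,337), and turquoise at (500,219). None are wanted; I choose the black one.
- **Red and orange books:** at (113,90), not bars.
- **Spatula:** at (330,320), not the mallet.

```bash
cat > meas.py <<'E'
from h import *
def mask(im,c):
    h,s,v=[x.astype(int) for x in cv2.split(cv2.cvtColor(im,cv2.COLOR_BGR2HSV))]
    hh={'red':(h<6)|(h>174),'yellow':(h>22)&(h<34),'blue':(h>102)&(h<120)}[c]
    return (hh&(s>150)&(v>60)).astype(np.uint8)
def blobs(im,c,roi,amin=15):
    m=mask(im,c); k=np.zeros_like(m); x0,y0,x1,y1=roi; k[y0:y1,x0:x1]=m[y0:y1,x0:x1]
    n,l,st,ce=cv2.connectedComponentsWithStats(k)
    return [(ce[i],st[i],np.argwhere(l==i)[:,::-1]) for i in range(1,n) if st[i,4]>=amin]
E
python3 - <<'E'
from meas import *
t=snap('top');s=snap('scene')
R={}
for c in('red','yellow','blue'):
    for n,S,rb,rc in(('top',t,(135,190,185,275),(205,170,340,285)),('scene',s,(450,195,510,270),(298,200,425,305))):
        for ce,st,p in blobs(S['image'],c,rb):
            w,v=np.linalg.eigh(np.cov(plane(S,p,73)[:,:2].T)); 
            print(n,'bar',c,st,plane(S,[ce],73)[0].round(1),'dir',v[:,1].round(3),'len',(4*np.sqrt(w)*.866).round(0))
        for ce,st,p in blobs(S['image'],c,rc): print(n,'cr',c,st,ce.round(1),plane(S,[ce],66)[0].round(1))
im=t['image']; a=cv2.resize(im[165:290,125:345],None,fx=3.6,fy=3.6,interpolation=cv2.INTER_CUBIC); cv2.imwrite('pics/crop1.png',a)
E
```

```text
top bar red [146 253  27  10 219] [455.4 158.1  73. ] dir [-0.1    0.995] len [19. 62.]
top cr red [227 183  11  10  85] [232.1 187.4] [619.9  -3.1  66. ]
top cr red [288 188   9  24 123] [292.1 199.5] [ 594.7 -142.    66. ]
top cr red [318 194   8  23 109] [321.5 204.9] [ 583.8 -209.6   66. ]
scene bar red [458 204  27   9 168] [459.5 160.   73. ] dir [0.155 0.988] len [18. 57.]
scene cr red [310 262   7  25 117] [312.9 274.3] [ 598.2 -208.8   66. ]
scene cr red [342 265   7  25 123] [344.9 277.4] [ 609.9 -141.6   66. ]
scene cr red [406 275  11  10  86] [411.3 279.7] [624.2  -2.5  66. ]
top bar yellow [144 197  28  11 228] [580.6 166.9  73. ] dir [-0.116  0.993] len [19. 63.]
top cr yellow [221 213  11  11  85] [226.1 217.9] [549.1   8.2  66. ]
top cr yellow [282 219   9  22 120] [286.5 229.7] [ 524.8 -130.8   66. ]
top cr yellow [312 225   9  22 105] [316.1 235.2] [ 513.8 -198.7   66. ]
scene bar yellow [474 254  28   8 167] [585.2 168.3  73. ] dir [0.12  0.993] len [16. 55.]
scene cr yellow [314 241   5  16  46] [316.2 248.5] [ 536.5 -198.2   66. ]
scene cr yellow [345 241   5  19  56] [346.8 250.3] [ 545.6 -131.5   66. ]
scene cr yellow [407 246   9   8  60] [411.2 249.6] [553.2   9.1  66. ]
top bar blue [145 226  27  10 219] [515.9 162.1  73. ] dir [-0.107  0.994] len [19. 62.]
top cr blue [216 244  10  10  85] [220.3 248.7] [478.   19.4  66. ]
top cr blue [277 250   9  21 116] [280.9 260. ] [ 455.2 -119.7   66. ]
top cr blue [307 255   8  22 108] [310.4 265.6] [ 443.9 -187.3   66. ]
scene bar blue [466 227  27   8 165] [520.1 164.1  73. ] dir [0.14 0.99] len [17. 56.]
scene cr blue [317 214   5  15  56] [318.9 221.3] [ 467.3 -187.6   66. ]
scene cr blue [347 217   5  15  55] [349.  223.6] [ 478.1 -120.1   66. ]
scene cr blue [407 218   9   8  57] [411.2 221.6] [482.4  20.5  66. ]
```

View pics/crop1.png

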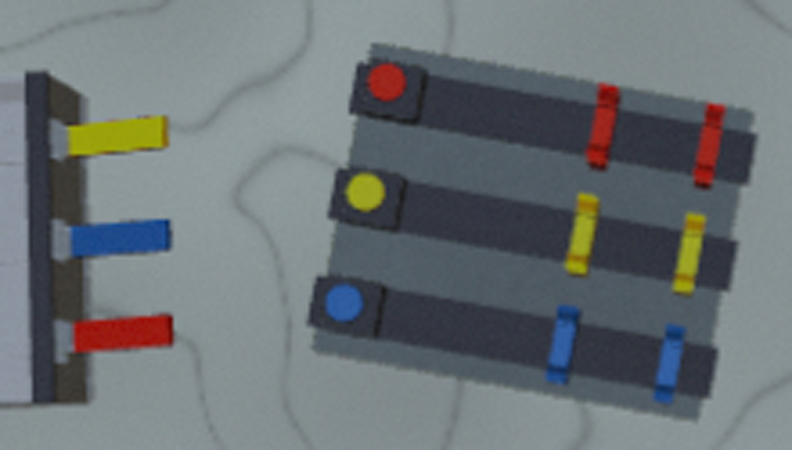

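The crop confirms three coloured bar ends at the slotted wall and cradles in the order red, yellow, blue from the top. Next I work out headings and seats.

```bash
cat >> h.py <<'E'
from scipy.spatial.transform import Rotation as Rot
def yaw(st=None):
    st=st or ctrl.state(); M=Rot.from_rotvec(st['orientation']).as_matrix(); 
    return M,np.degrees(np.arctan2(M[1,1],M[0,1]))
def todo(x,y,z,yw=None):
    st=ctrl.state(); M,a=yaw(st); d=np.array([x,y,z])-st['ee_pos']
    t=0 if yw is None else ((yw-a+90)%180-90)/5
    print('pos',st['ee_pos'].round(1),'yaw',round(a,2),'need units',(d/30).round(2),'turn',round(t,2),'grip',round(st['grip_width'],1),'t',st['time'])
E
python3 - <<'E'
from h import *
M,a=yaw(); print(M.round(2))
# yaw of tool y axis: perpendicular to bar dir (-.075,.997) -> (.997,.075): 4.3deg; cradle dir (.172,.985)->(.985,-.172): -9.9deg
P={'red':[(619.9,-3.1),(594.7,-142.),(583.8,-209.6)],'yellow':[(549.1,8.2),(524.8,-130.8),(513.8,-198.7)],'blue':[(478.,19.4),(455.2,-119.7),(443.9,-187.3)]}
Q={'red':[(624.2,-2.5)],'yellow':[(553.2,9.1)],'blue':[(482.4,20.5)]}
src=[];dst=[]
for i,c in enumerate(P):
    for p,u in zip(P[c],(175,35,-35)): src.append((u,-72*i)); dst.append(p)
src=np.array(src,float);src[:,1]*=-1;dst=np.array(dst)
A=src-src.mean(0);B=dst-dst.mean(0);best=None
for f in(1,-1):
    A2=A*[1,f];U,S,V=np.linalg.svd(A2.T@B);R=(U@V).T
    if np.linalg.det(R)>0: print('R',R.round(4).tolist(),'res',np.abs(A2@R.T-B).max().round(1))
    if np.linalg.det(R)>0 :
        for i,c in enumerate(P): print(c,'seat',((np.array([0,72*i])-src.mean(0))*[1,f]@R.T+dst.mean(0)).round(1))
todo(456.5,158,220,4.3)
E
```

```text
[[-0.    0.38 -0.93]
 [ 0.   -0.93 -0.38]
 [-1.   -0.   -0.  ]]
R [[0.1648, -0.9863], [0.9863, 0.1648]] res 1.7
red seat [ 590.6 -176.5]
yellow seat [ 519.6 -164.6]
blue seat [ 448.6 -152.7]
pos [ 255.8 -624.5  238.8] yaw -67.72 need units [ 6.69 26.08 -0.63] turn 14.4 grip 85.2 t 0.2
```

```bash

m='{"dp":[[0.25,1,0],[0.25,1,0],[0.25,1,0],[0.25,1,0],[0.25,1,0]],"turn":[0.6,0.6,0.6,0.6,0.6]}'
python3 -m crank '{"dp":[[0.25,1,0],[0.25,1,0],[0.25,1,0],[0.25,1,0],[0.25,1,0]],"turn":[0.6,0.6,0.6,0.6,0.6]}' -0.05 100
python3 -m crank '{"dp":[[0.25,1,0],[0.25,1,0],[0.25,1,0],[0.25,1,0],[0.25,1,0]],"turn":[0.6,0.6,0.6,0.6,0.6]}' | tail -1
python3 -m crank '{"dp":[[0.25,1,0],[0.25,1,0],[0.25,1,0],[0.25,1,0],[0.25,1,0]],"turn":[0.6,0.6,0.6,0.6,0.6]}' | tail -1
python3 -m crank '{"dp":[[0.25,1,0],[0.25,1,0],[0.25,1,0],[0.25,1,0],[0.25,1,0]],"turn":[0.6,0.6,0.6,0.6,0.6]}' | tail -1
python3 -m crank '{"dp":[[0.25,1,0],[0.25,1,0],[0.25,1,0],[0.25,1,0],[0.25,1,0]],"turn":[0.6,0.6,0.6,0.6,0]}' | tail -1
python3 -c "
from h import *
todo(456.5,158,58,4.3)"
```

```text
time: 0.7
ee_pos: [293.5, -473.4, 239.1]
orientation: [1.846, 0.625, -1.846]
contact_force: [0.7, 0.5, 0.2]
grip_width: 44.7
grip_width: 44.9
grip_width: 44.7
grip_width: 44.8
grip_width: 45.0
pos [443.4 126.7 239.3] yaw 4.4 need units [ 0.44  1.04 -6.04] turn -0.02 grip 45.0 t 2.7
```

```bash

python3 -m crank '{"dp":[[0.44,1,-0.5],[0,0,-1],[0,0,-1],[0,0,-1],[0,0,-0.5]],"turn":[0,0,0,0,0]}' | tail -1
python3 -m crank '{"dp":[[0,0,0]],"turn":[0]}'
python3 - <<'E'
from h import *
todo(456.5,158,58,4.3)
s=snap('scene')['image'];t=snap('top')['image']
f=lambda a:cv2.resize(a,(390,390),interpolation=cv2.INTER_CUBIC)
cv2.imwrite('pics/c2.png',np.hstack([f(s[160:290,420:550]),f(t[170:300,80:210])]))
E
```

```text
grip_width: 45.1
time: 3.3
ee_pos: [455.8, 155.1, 117.6]
orientation: [1.152, 1.245, -1.157]
contact_force: [-1.0, 0.5, 0.6]
grip_width: 45.0
pos [455.8 155.1 117.6] yaw 4.27 need units [ 0.02  0.1  -1.99] turn 0.01 grip 45.0 t 3.3
```

View pics/c2.png

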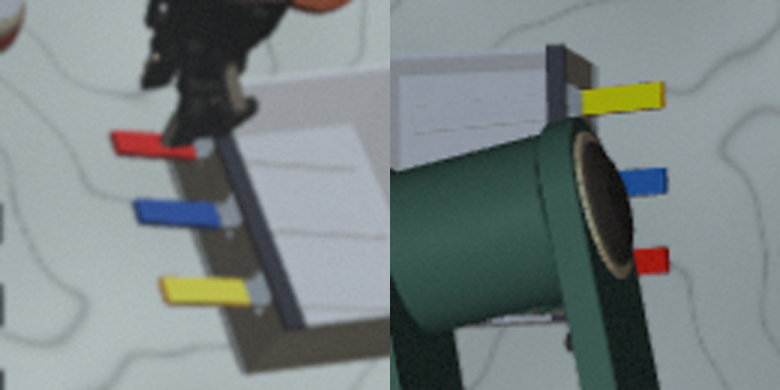

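Left (scene crop): the gripper is above the red bar at about (200,110), straddling it. Right (top crop): the arm hides the grip. Descending and closing.

```bash

python3 -m crank '{"dp":[[0.02,0.05,-0.6],[0,0,-0.6],[0,0,-0.4],[0,0,-0.38],[0,0,0]],"turn":[0,0,0,0,0]}'
python3 -m crank '{"dp":[[0,0,0],[0,0,0],[0,0,0],[0,0,0],[0,0,0]],"turn":[0,0,0,0,0]}' 1 100
python3 -m crank '{"dp":[[0,0,0],[0,0,0]],"turn":[0,0]}'
```

```text
time: 3.9
ee_pos: [456.9, 156.7, 59.2]
orientation: [1.153, 1.244, -1.155]
contact_force: [-0.2, 0.6, -0.3]
grip_width: 44.9
time: 4.4
ee_pos: [457.6, 156.9, 60.5]
orientation: [1.155, 1.243, -1.153]
contact_force: [1.2, -0.2, 3.6]
grip_width: 17.5
time: 4.6
ee_pos: [457.5, 156.9, 60.3]
orientation: [1.155, 1.243, -1.153]
contact_force: [1.6, -0.7, 5.4]
grip_width: 17.6
```

```bash

python3 -m crank '{"dp":[[0.015,-0.2,0.065],[0.03,-0.38,0.124],[0.03,-0.38,0.124],[0.03,-0.38,0.124],[0.03,-0.38,0.124]],"turn":[0,0,0,0,0]}'
python3 -m crank '{"dp":[[0.03,-0.38,0.124],[0.03,-0.38,0.124],[0.03,-0.38,0.124],[0.03,-0.38,0.124],[0.03,-0.38,0.124]],"turn":[0,0,0,0,0]}'
python3 - <<'E'
from h import *
todo(0,0,0)
s=snap('scene')['image'];t=snap('top')['image']
cv2.imwrite('pics/c3.png',np.hstack([cv2.resize(s[150:310,350:550],(500,400)),cv2.resize(t[180:300,60:210],(500,400))])[:,:800])
E
```

```text
time: 5.1
ee_pos: [461.1, 104.3, 76.9]
orientation: [1.154, 1.244, -1.154]
contact_force: [0.2, 2.9, 1.1]
grip_width: 17.7
time: 5.6
ee_pos: [465.7, 47.2, 95.6]
orientation: [1.154, 1.244, -1.154]
contact_force: [0.0, 1.7, -1.2]
grip_width: 17.7
pos [465.7  47.2  95.6] yaw 4.27 need units [-15.52  -1.57  -3.19] turn 0 grip 17.7 t 5.6
```

View pics/c3.png

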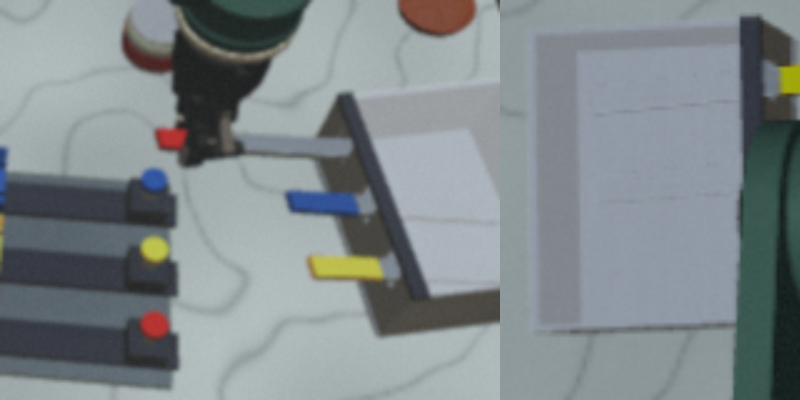

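Scene crop: the bar comes out along its tilt, with the grip firm on the red end. Continuing.

```bash

python3 -m crank '{"dp":[[0.03,-0.38,0.124],[0.03,-0.38,0.124],[0.03,-0.38,0.124],[0.03,-0.38,0.124],[0.03,-0.38,0.124]],"turn":[0,0,0,0,0]}'
python3 -m crank '{"dp":[[0.02,-0.2,0.4],[0,0,0.5],[0,0,0.6],[0,0,0.6],[0,0,0.5]],"turn":[0,0,0,0,0]}'
python3 - <<'E'
from h import *
todo(578.5,-255,190,-9.5)
E
```

```text
time: 6.2
ee_pos: [470.2, -9.9, 114.2]
orientation: [1.154, 1.243, -1.154]
contact_force: [0.3, -0.3, -2.1]
grip_width: 17.8
time: 6.7
ee_pos: [471.0, -14.5, 194.2]
orientation: [1.155, 1.242, -1.153]
contact_force: [0.4, -0.4, -2.7]
grip_width: 17.9
pos [471.  -14.5 194.2] yaw 4.29 need units [ 3.58 -8.02 -0.14] turn -2.76 grip 17.9 t 6.7
```

```bash

python3 -m crank '{"dp":[[0.2,-0.4,0],[0.3,-0.7,0],[0.3,-0.7,0],[0.3,-0.7,0],[0.3,-0.7,0]],"turn":[-0.2,-0.25,-0.25,-0.25,-0.25]}' | tail -1
python3 -m crank '{"dp":[[0.3,-0.7,0],[0.3,-0.7,0],[0.3,-0.7,0],[0.3,-0.7,0],[0.3,-0.7,0]],"turn":[-0.25,-0.25,-0.25,-0.25,-0.2]}' | tail -1
python3 -m crank '{"dp":[[0.3,-0.7,-0.1],[0.3,-0.6,-0.5],[0.08,-0.02,-0.5],[0,0,-0.3],[0,0,0]],"turn":[-0.2,-0.21,0,0,0]}' 
python3 - <<'E'
from h import *
todo(578.5,-255,100,-9.5)
s=snap('scene','s4')['image'];t=snap('top','t4')['image']
f=lambda a:cv2.resize(a,(400,400),interpolation=cv2.INTER_CUBIC)
cv2.imwrite('pics/c4.png',np.hstack([f(s[180:320,280:420]),f(t[170:310,210:350])]))
E
```

```text
grip_width: 17.7
grip_width: 17.4
time: 8.2
ee_pos: [577.4, -254.8, 147.8]
orientation: [1.333, 1.127, -1.335]
contact_force: [0.4, 0.5, -1.4]
grip_width: 17.7
pos [ 577.4 -254.8  147.8] yaw -9.76 need units [ 0.04 -0.01 -1.59] turn 0.05 grip 17.7 t 8.2
```

View pics/c4.png

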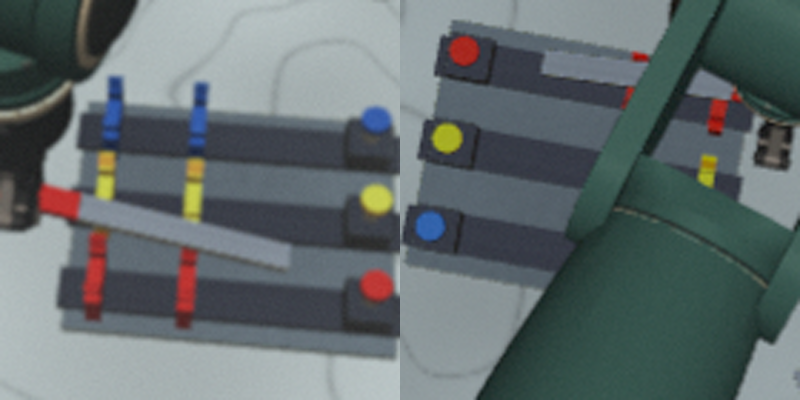

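```bash

python3 - <<'E'
from h import *
t=cv2.imread('pics/t4.png'); s=snap('top')
# steel bar pixels: brighter than dark base, along columns 261..285
g=t.astype(int).sum(2)
for c in(262,268,274,280):
    col=g[180:206,c]; print(c,col.tolist())
p=plane(s,[(260,192.3)],[103])[0]; print(p)
d=np.array([.1648,.9863]); n=np.array([d[1],-d[0]])
for nm,q in(('tail',p[:2]),('tcp',np.array([577.4,-254.8]))): 
    r=q-np.array([590.6,-176.5]); print(nm,'along',r@d,'across',r@n)
E
```

```text
262 [459, 452, 380, 320, 294, 307, 295, 291, 380, 379, 379, 377, 369, 373, 372, 359, 240, 190, 184, 180, 185, 174, 178, 208, 287, 293]
268 [461, 456, 455, 435, 340, 297, 298, 315, 361, 374, 377, 376, 370, 367, 366, 372, 352, 200, 189, 183, 179, 175, 188, 169, 199, 303]
274 [454, 449, 452, 447, 437, 339, 305, 305, 312, 358, 373, 374, 372, 369, 366, 372, 378, 339, 155, 185, 178, 184, 183, 177, 177, 190]
280 [445, 445, 450, 450, 451, 434, 324, 299, 302, 317, 389, 369, 366, 371, 368, 364, 368, 381, 371, 182, 183, 188, 178, 183, 180, 185]
[604.10553984 -71.18393699 103.        ]
tail along 106.09894591315015 across -4.035573243908291
tcp along -79.40265000000001 across -0.11532000000004178
```

```bash

python3 -m crank '{"dp":[[0.07,-0.03,-0.4],[0,0,-0.5],[0,0,-0.5],[0,0,-0.4],[0,0,-0.2]],"turn":[0.05,0,0,0,0]}'
python3 -m crank '{"dp":[[0,0,-0.2],[0,0,-0.2],[0,0,0]],"turn":[0,0,0]}'  - 50
python3 - <<'E'
from h import *
todo(579.5,-255.8,38,-9.5)
E
```

```text
time: 8.85
ee_pos: [579.7, -255.9, 87.7]
orientation: [1.33, 1.128, -1.332]
contact_force: [0.4, 0.1, -2.3]
grip_width: 17.6
time: 9.15
ee_pos: [580.4, -256.1, 77.7]
orientation: [1.331, 1.126, -1.33]
contact_force: [0.0, 2.5, 0.8]
grip_width: 17.5
pos [ 580.4 -256.1   77.7] yaw -9.53 need units [-0.03  0.01 -1.32] turn 0.01 grip 17.5 t 9.15
```

```bash

python3 -m crank '{"dp":[[0,0,-0.25],[0,0,-0.25],[0,0,-0.25],[0,0,-0.2],[0,0,-0.15]],"turn":[0,0,0,0,0]}'
python3 -m crank '{"dp":[[0,0,-0.1],[0,0,-0.1],[0,0,0],[0,0,0]],"turn":[0,0,0,0]}'  - 20
python3 - <<'E'
from h import *
todo(579.5,-255.8,38,-9.5)
s=snap('scene','s5')['image'];t=snap('top','t5')['image']
f=lambda a:cv2.resize(a,(400,400),interpolation=cv2.INTER_CUBIC)
cv2.imwrite('pics/c5.png',np.hstack([f(s[180:320,280:420]),f(t[170:310,210:350])]))
E
```

```text
time: 9.65
ee_pos: [580.7, -256.7, 45.5]
orientation: [1.331, 1.124, -1.33]
contact_force: [-1.5, -3.2, 6.2]
grip_width: 17.8
time: 10.05
ee_pos: [580.6, -256.6, 39.4]
orientation: [1.331, 1.125, -1.33]
contact_force: [-0.0, -2.5, 4.0]
grip_width: 18.0
pos [ 580.6 -256.6   39.4] yaw -9.53 need units [-0.04  0.03 -0.05] turn 0.01 grip 18.0 t 10.05
```

View pics/c5.png

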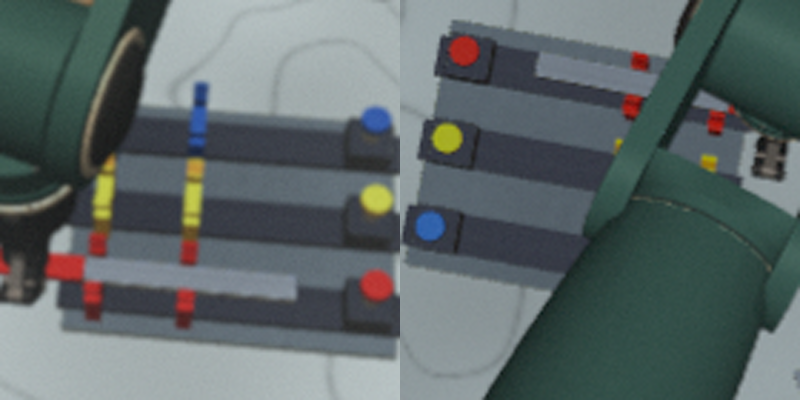

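The red bar lies flat in both supports: left crop (190,275), right crop (630,78). I release it and go to blue.

```bash

python3 -m crank '{"dp":[[0,0,0],[0,0,0],[0,0,0],[0,0,0]],"turn":[0,0,0,0]}' -0.05 100
python3 -m crank '{"dp":[[0,0,0.4],[0,0,0.8],[0,0,1],[0,0,1],[0,0,0.5]],"turn":[0,0,0,0,0]}'
python3 - <<'E'
from h import *
todo(518,161,130,4.3)
E
```

```text
time: 10.55
ee_pos: [580.2, -256.1, 38.7]
orientation: [1.33, 1.127, -1.331]
contact_force: [-0.3, 0.5, 0.6]
grip_width: 44.6
time: 11.05
ee_pos: [581.0, -256.5, 153.7]
orientation: [1.331, 1.122, -1.329]
contact_force: [0.0, 0.1, 0.3]
grip_width: 44.8
pos [ 581.  -256.5  153.7] yaw -9.52 need units [-2.1  13.92 -0.79] turn 2.76 grip 44.8 t 11.05
```

```bash

python3 -m crank '{"dp":[[-0.15,1,0],[-0.15,1,0],[-0.15,1,0],[-0.15,1,0],[-0.15,1,0]],"turn":[0.2,0.2,0.2,0.2,0.2]}' |tail -1
python3 -m crank '{"dp":[[-0.15,1,0],[-0.15,1,0],[-0.15,1,0],[-0.15,1,0],[-0.15,1,0]],"turn":[0.2,0.2,0.2,0.2,0.2]}' |tail -1
python3 -m crank '{"dp":[[-0.15,1,0],[-0.15,1,0],[-0.15,1,0],[-0.15,0.9,0],[0,0,0]],"turn":[0.2,0.2,0.2,0.16,0]}' |tail -1
python3 - <<'E'
from meas import *
todo(518,161,58,4.3)
S=snap('scene')
for c in('blue','yellow'):
  for ce,st,p in blobs(S['image'],c,(450,195,510,270)): print(c,st,plane(S,[ce],73)[0].round(1))
cv2.imwrite('pics/c6.png',cv2.resize(S['image'][150:290,280:560],(800,400),interpolation=cv2.INTER_CUBIC))
E
```

```text
grip_width: 44.6
grip_width: 44.5
grip_width: 44.5
pos [516.6 163.2 149.9] yaw 4.45 need units [ 0.05 -0.07 -3.06] turn -0.03 grip 44.5 t 12.55
blue [466 227  27   8 170] [520. 164.  73.]
yellow [474 254  28   8 161] [585.1 168.3  73. ]
```

View pics/c6.png

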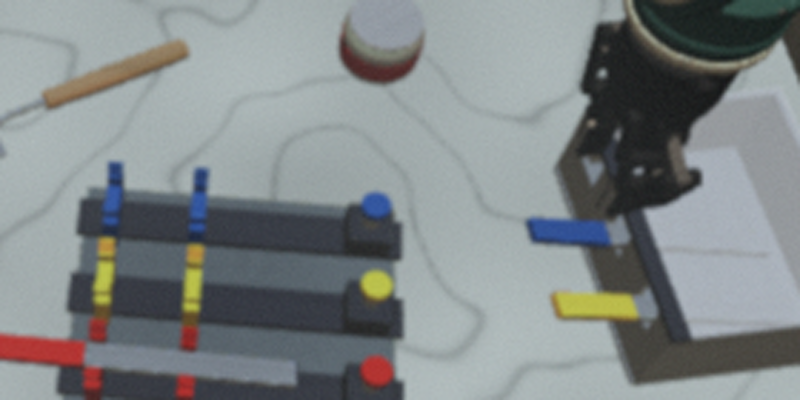

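The red bar stays in its cradle after release, seen at (190,355). Blue (570,230) and yellow (595,305) are unmoved. I go down on blue, grip it and pull.

```bash

python3 -m crank '{"dp":[[0.05,-0.07,-0.7],[0,0,-0.8],[0,0,-0.7],[0,0,-0.5],[0,0,-0.36]],"turn":[-0.03,0,0,0,0]}'
python3 -m crank '{"dp":[[0,0,0],[0,0,0],[0,0,0],[0,0,0],[0,0,0]],"turn":[0,0,0,0,0]}' 1 100
python3 -m crank '{"dp":[[0.015,-0.2,0.065],[0.03,-0.38,0.124],[0.03,-0.38,0.124],[0.03,-0.38,0.124],[0.03,-0.38,0.124]],"turn":[0,0,0,0,0]}'
```

```text
time: 13.1
ee_pos: [518.7, 158.0, 57.1]
orientation: [1.156, 1.242, -1.157]
contact_force: [-0.5, 0.4, 0.2]
grip_width: 44.9
time: 13.6
ee_pos: [519.1, 158.7, 58.7]
orientation: [1.157, 1.242, -1.155]
contact_force: [1.1, -0.9, -0.1]
grip_width: 17.9
time: 14.1
ee_pos: [523.0, 105.8, 75.4]
orientation: [1.156, 1.242, -1.156]
contact_force: [-0.3, 1.1, -0.2]
grip_width: 17.6
```

```bash

python3 -m crank '{"dp":[[0.03,-0.38,0.124],[0.03,-0.38,0.124],[0.03,-0.38,0.124],[0.03,-0.38,0.124],[0.03,-0.38,0.124]],"turn":[0,0,0,0,0]}'
python3 -m crank '{"dp":[[0.03,-0.38,0.124],[0.03,-0.38,0.124],[0.03,-0.38,0.124],[0.03,-0.38,0.124],[0.03,-0.38,0.124]],"turn":[0,0,0,0,0]}'
python3 -m crank '{"dp":[[0.02,-0.2,0.4],[0,0,0.5],[0,0,0.6],[0,0,0.6],[0,0,0.5]],"turn":[0,0,0,0,0]}'
python3 - <<'E'
from h import *
todo(437.5,-233,150,-9.5)
E
```

```text
time: 14.6
ee_pos: [527.4, 49.1, 93.8]
orientation: [1.156, 1.242, -1.156]
contact_force: [0.5, 0.4, -0.8]
grip_width: 17.7
time: 15.1
ee_pos: [531.8, -8.0, 112.3]
orientation: [1.156, 1.242, -1.156]
contact_force: [-0.4, -0.1, -1.6]
grip_width: 17.8
time: 15.6
ee_pos: [532.7, -12.6, 192.5]
orientation: [1.156, 1.241, -1.155]
contact_force: [0.3, -0.4, -2.7]
grip_width: 18.0
pos [532.7 -12.6 192.5] yaw 4.15 need units [-3.17 -7.35 -1.42] turn -2.73 grip 18.0 t 15.6
```

```bash

python3 -m crank '{"dp":[[-0.15,-0.35,0],[-0.3,-0.7,0],[-0.3,-0.7,0],[-0.3,-0.7,0],[-0.3,-0.7,0]],"turn":[-0.2,-0.25,-0.25,-0.25,-0.25]}' | tail -1
python3 -m crank '{"dp":[[-0.3,-0.7,0],[-0.3,-0.7,0],[-0.3,-0.7,0],[-0.3,-0.7,0],[-0.3,-0.7,0]],"turn":[-0.25,-0.25,-0.25,-0.25,-0.2]}' | tail -1
python3 -m crank '{"dp":[[-0.3,-0.5,-0.1],[-0.02,-0.2,-0.5],[0,0,-0.5],[0,0,-0.3],[0,0,0]],"turn":[-0.2,-0.13,0,0,0]}' 
python3 - <<'E'
from h import *
todo(437.5,-233,100,-9.5)
s=snap('scene','s7')['image'];t=snap('top','t7')['image']
f=lambda a:cv2.resize(a,(400,400),interpolation=cv2.INTER_CUBIC)
cv2.imwrite('pics/c7.png',np.hstack([f(s[180:320,280:420]),f(t[170:310,210:350])]))
E
```

```text
grip_width: 17.8
grip_width: 17.9
time: 17.1
ee_pos: [436.9, -232.4, 145.9]
orientation: [1.33, 1.13, -1.331]
contact_force: [0.0, -0.0, -1.3]
grip_width: 18.0
pos [ 436.9 -232.4  145.9] yaw -9.47 need units [ 0.02 -0.02 -1.53] turn -0.01 grip 18.0 t 17.1
```

View pics/c7.png

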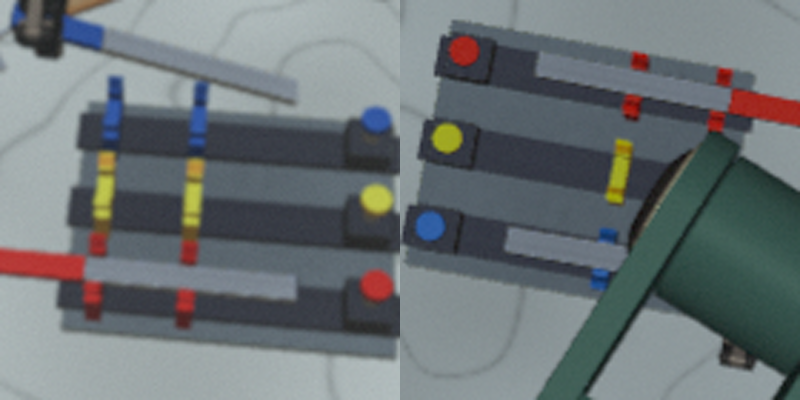

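Red is well seated and blue is aligned above its cradle, still tilted. Lowering.

```bash

python3 -m crank '{"dp":[[0.02,-0.02,-0.4],[0,0,-0.5],[0,0,-0.5],[0,0,-0.35],[0,0,-0.2]],"turn":[0,0,0,0,0]}'
python3 -m crank '{"dp":[[0,0,-0.2],[0,0,-0.15],[0,0,0]],"turn":[0,0,0]}'  - 50
python3 -m crank '{"dp":[[0,0,-0.25],[0,0,-0.25],[0,0,-0.25],[0,0,-0.2],[0,0,-0.15]],"turn":[0,0,0,0,0]}'
python3 -m crank '{"dp":[[0,0,-0.1],[0,0,-0.1],[0,0,0],[0,0,0]],"turn":[0,0,0,0]}'  - 20
```

```text
time: 17.7
ee_pos: [437.5, -233.7, 87.9]
orientation: [1.33, 1.128, -1.331]
contact_force: [1.0, 0.4, -0.7]
grip_width: 17.9
time: 18.0
ee_pos: [437.9, -234.0, 78.8]
orientation: [1.331, 1.126, -1.331]
contact_force: [-0.1, 0.3, -2.0]
grip_width: 17.7
time: 18.5
ee_pos: [438.4, -234.4, 46.3]
orientation: [1.331, 1.124, -1.33]
contact_force: [-0.4, -3.1, 7.3]
grip_width: 18.0
time: 18.9
ee_pos: [438.2, -234.2, 40.5]
orientation: [1.331, 1.125, -1.33]
contact_force: [0.2, -2.9, 4.3]
grip_width: 17.7
```

```bash

python3 -m crank '{"dp":[[0,0,0],[0,0,0],[0,0,0],[0,0,0]],"turn":[0,0,0,0]}' -0.05 100 | tail -1
python3 -m crank '{"dp":[[0,0,0.4],[0,0,0.8],[0,0,1],[0,0,1],[0,0,0.5]],"turn":[0,0,0,0,0]}' | tail -1
python3 - <<'E'
from h import *
todo(583,165,150,4.3)
E
```

```text
grip_width: 44.5
grip_width: 44.8
pos [ 438.6 -234.4  154.6] yaw -9.52 need units [ 4.81 13.31 -0.15] turn 2.76 grip 44.8 t 19.8
```

```bash

python3 -m crank '{"dp":[[0.36,1,0],[0.36,1,0],[0.36,1,0],[0.36,1,0],[0.36,1,0]],"turn":[0.2,0.2,0.2,0.2,0.2]}' |tail -1
python3 -m crank '{"dp":[[0.36,1,0],[0.36,1,0],[0.36,1,0],[0.36,1,0],[0.36,1,0]],"turn":[0.2,0.2,0.2,0.2,0.2]}' |tail -1
python3 -m crank '{"dp":[[0.36,1,0],[0.36,1,0],[0.36,1,0],[0.13,0.31,0],[0,0,0]],"turn":[0.2,0.2,0.2,0.16,0]}' |tail -1
python3 - <<'E'
from meas import *
todo(583,165,58,4.3)
S=snap('scene')
for ce,st,p in blobs(S['image'],'yellow',(450,195,510,270)): print(st,plane(S,[ce],73)[0].round(1))
E
```

```text
grip_width: 45.1
grip_width: 44.6
grip_width: 44.9
pos [582.3 166.1 150.7] yaw 4.38 need units [ 0.02 -0.04 -3.09] turn -0.02 grip 44.9 t 21.3
[474 253  28   9 176] [585.3 168.2  73. ]
```

```bash

python3 -m crank '{"dp":[[0.02,0,-0.7],[0,0,-0.8],[0,0,-0.7],[0,0,-0.5],[0,0,-0.38]],"turn":[0,0,0,0,0]}' | sed -n 2p
python3 -m crank '{"dp":[[0,0,0],[0,0,0],[0,0,0],[0,0,0],[0,0,0]],"turn":[0,0,0,0,0]}' 1 100
python3 -m crank '{"dp":[[0.015,-0.2,0.065],[0.03,-0.38,0.124],[0.03,-0.38,0.124],[0.03,-0.38,0.124],[0.03,-0.38,0.124]],"turn":[0,0,0,0,0]}'
```

```text
ee_pos: [582.6, 164.3, 57.9]
time: 22.35
ee_pos: [583.2, 165.3, 59.3]
orientation: [1.155, 1.243, -1.153]
contact_force: [0.4, -0.6, 0.6]
grip_width: 18.0
time: 22.85
ee_pos: [587.0, 112.4, 76.1]
orientation: [1.155, 1.243, -1.154]
contact_force: [-1.6, 2.5, 0.1]
grip_width: 17.8
```

```bash

python3 -m crank '{"dp":[[0.03,-0.38,0.124],[0.03,-0.38,0.124],[0.03,-0.38,0.124],[0.03,-0.38,0.124],[0.03,-0.38,0.124]],"turn":[0,0,0,0,0]}'
python3 -m crank '{"dp":[[0.03,-0.38,0.124],[0.03,-0.38,0.124],[0.03,-0.38,0.124],[0.03,-0.38,0.124],[0.03,-0.38,0.124]],"turn":[0,0,0,0,0]}'
python3 -m crank '{"dp":[[0.02,-0.2,0.4],[0,0,0.5],[0,0,0.6],[0,0,0.6],[0,0,0.5]],"turn":[0,0,0,0,0]}'
python3 - <<'E'
from h import *
todo(508.5,-244,150,-9.5)
E
```

```text
time: 23.35
ee_pos: [591.4, 55.7, 94.4]
orientation: [1.154, 1.244, -1.154]
contact_force: [-0.1, 1.7, -0.6]
grip_width: 18.1
time: 23.85
ee_pos: [595.9, -1.4, 113.0]
orientation: [1.154, 1.244, -1.154]
contact_force: [-0.5, -0.0, -2.0]
grip_width: 17.8
time: 24.35
ee_pos: [596.8, -5.9, 193.3]
orientation: [1.154, 1.243, -1.153]
contact_force: [0.1, -0.2, -2.4]
grip_width: 17.9
pos [596.8  -5.9 193.3] yaw 4.31 need units [-2.94 -7.94 -1.44] turn -2.76 grip 17.9 t 24.35
```

```bash

python3 -m crank '{"dp":[[-0.15,-0.4,0],[-0.26,-0.7,0],[-0.26,-0.7,0],[-0.26,-0.7,0],[-0.26,-0.7,0]],"turn":[-0.2,-0.25,-0.25,-0.25,-0.25]}' | tail -1
python3 -m crank '{"dp":[[-0.26,-0.7,0],[-0.26,-0.7,0],[-0.26,-0.7,0],[-0.26,-0.7,0],[-0.26,-0.7,0]],"turn":[-0.25,-0.25,-0.25,-0.25,-0.2]}' | tail -1
python3 -m crank '{"dp":[[-0.26,-0.7,-0.1],[-0.16,-0.5,-0.5],[-0.03,-0.04,-0.5],[0,0,-0.3],[0,0,0]],"turn":[-0.2,-0.16,0,0,0]}' 
python3 - <<'E'
from h import *
todo(508.5,-244,100,-9.5)
s=snap('scene','s8')['image'];t=snap('top','t8')['image']
f=lambda a:cv2.resize(a,(400,400),interpolation=cv2.INTER_CUBIC)
cv2.imwrite('pics/c8.png',np.hstack([f(s[180:320,280:420]),f(t[170:310,210:350])]))
E
```

```text
grip_width: 17.9
grip_width: 17.5
time: 25.85
ee_pos: [507.7, -243.6, 146.4]
orientation: [1.33, 1.129, -1.332]
contact_force: [0.1, 0.6, -2.2]
grip_width: 18.1
pos [ 507.7 -243.6  146.4] yaw -9.5 need units [ 0.03 -0.01 -1.55] turn -0.0 grip 18.1 t 25.85
```

View pics/c8.png

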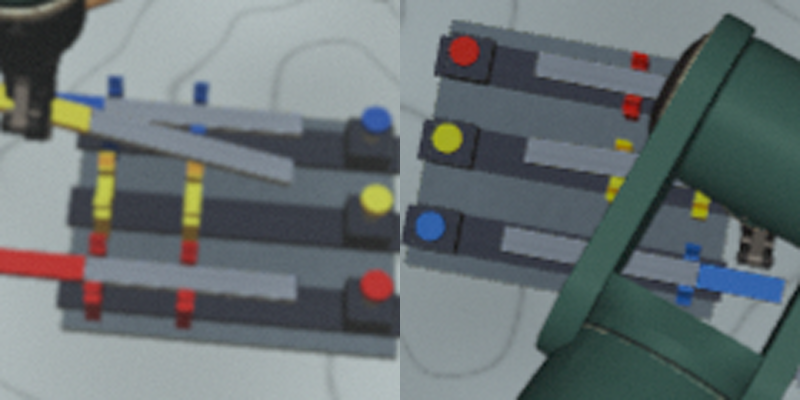

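Red and blue are seated, and yellow sits above its groove. Lowering the same way.

```bash

python3 -m crank '{"dp":[[0.03,-0.01,-0.4],[0,0,-0.5],[0,0,-0.5],[0,0,-0.35],[0,0,-0.2]],"turn":[0,0,0,0,0]}'|sed -n '2p;4p'
python3 -m crank '{"dp":[[0,0,-0.2],[0,0,-0.17],[0,0,0]],"turn":[0,0,0]}'  - 50|sed -n '2p;4p'
python3 -m crank '{"dp":[[0,0,-0.25],[0,0,-0.25],[0,0,-0.25],[0,0,-0.2],[0,0,-0.15]],"turn":[0,0,0,0,0]}'|sed -n '2p;4p'
python3 -m crank '{"dp":[[0,0,-0.1],[0,0,-0.1],[0,0,0],[0,0,0]],"turn":[0,0,0,0]}'  - 20
python3 -m crank '{"dp":[[0,0,0],[0,0,0],[0,0,0],[0,0,0]],"turn":[0,0,0,0]}' -0.05 100 | tail -1
python3 -m crank '{"dp":[[0,0,0.4],[0,0,0.8],[0,0,1],[0,0,1],[0,0,0.5]],"turn":[0,0,0,0,0]}' | tail -1
python3 -m crank '{"dp":[[0,-1,0],[0,-1,0],[0,-1,0],[0,0,0]],"turn":[0,0,0,0]}' | tail -1
python3 - <<'E'
from h import *
todo(0,0,0)
s=snap('scene','s9')['image'];t=snap('top','t9')['image']
f=lambda a:cv2.resize(a,None,fx=2,fy=2,interpolation=cv2.INTER_CUBIC)
cv2.imwrite('pics/c9.png',np.hstack([f(s[180:320,190:420]),f(t[170:310,200:370])]))
E
```

```text
ee_pos: [508.8, -244.5, 88.5]
contact_force: [-0.0, -0.6, -2.2]
ee_pos: [509.2, -244.8, 78.8]
contact_force: [0.5, 0.6, -0.9]
ee_pos: [509.6, -245.2, 46.4]
contact_force: [-1.0, -3.6, 3.8]
time: 27.65
ee_pos: [509.5, -245.1, 40.6]
orientation: [1.331, 1.125, -1.33]
contact_force: [-0.9, -2.5, 5.4]
grip_width: 18.1
grip_width: 44.9
grip_width: 45.1
grip_width: 45.0
pos [ 508.7 -337.4  150.8] yaw -9.64 need units [-16.96  11.25  -5.03] turn 0 grip 45.0 t 28.95
```

View pics/c9.png

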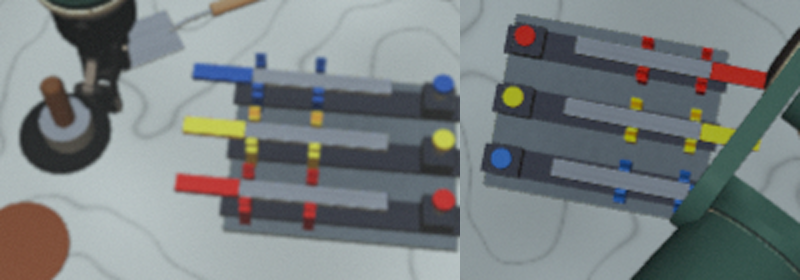

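View pics/t9.png

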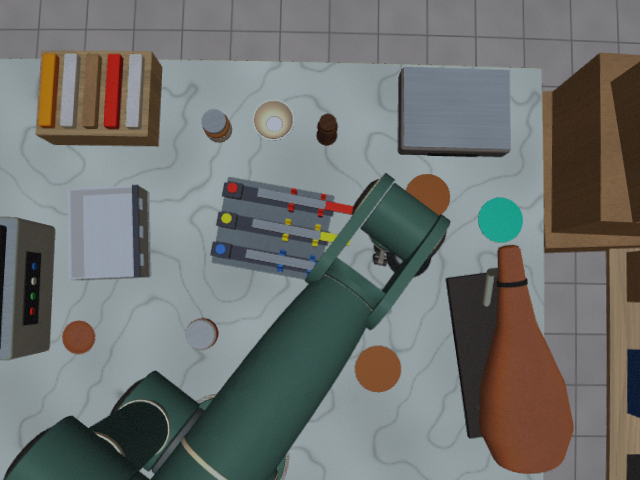

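All three bars lie in their own cradles. In the top view, each colour boundary sits about 4.4 px outside the outer support, against 10 mm ≈ 4.3 px expected. The mallet's handle top is at scene pixel (216,222), the same as at the start. Now measuring the mallet and mat.

```bash

python3 - <<'E'
from h import *
S={'top':snap('top'),'scene':snap('scene')}
for n,f,roi in(('top','top0',(380,225,440,285)),('scene','scene0',(195,210,250,270)),('scene','s9',(195,210,250,270))):
    im=cv2.imread(f'pics/{f}.png'); x0,y0,x1,y1=roi; s=S[n]
    b=im[y0:y1,x0:x1].astype(int); h=cv2.cvtColor(im[y0:y1,x0:x1],cv2.COLOR_BGR2HSV).astype(int)
    v=b.max(2); dark=((v<70)).astype(np.uint8)
    c,_=cv2.findContours(dark,cv2.RETR_EXTERNAL,cv2.CHAIN_APPROX_NONE); c=max(c,key=cv2.contourArea); hull=cv2.convexHull(c)+np.array([x0,y0])
    w=plane(s,hull.reshape(-1,2),3)[:,:2]; (cx,cy),r=cv2.minEnclosingCircle(w.astype(np.float32)); print(f,'mat',round(cx,1),round(cy,1),'r',round(r,1))
    br=((h[...,1]>90)&(v>55)&(h[...,0]<25)).astype(np.uint8)
    k,l,st,ce=cv2.connectedComponentsWithStats(br); i=1+st[1:,4].argmax(); p=np.argwhere(l==i)[:,::-1]+[x0,y0]
    print(' handle',st[i],ce[i]+[x0,y0],'at z', plane(s,[ce[i]+[x0,y0]],75)[0].round(1)); top=p[p[:,1]<p[:,1].min()+5].mean(0); print(' topmost',top, plane(s,[top],113)[0].round(1))
    gy=((h[...,1]<40)&(v>75)&(v<150)).astype(np.uint8)
    k,l,st,ce=cv2.connectedComponentsWithStats(gy)
    for i in range(1,k):
        if st[i,4]>60: print(' grey',st[i],(ce[i]+[x0,y0]).round(1),plane(s,[ce[i]+[x0,y0]],35)[0].round(1))
im=cv2.imread('pics/top0.png')[225:285,380:440];im2=cv2.imread('pics/s9.png')[205:270,190:260]
cv2.imwrite('pics/c10.png',np.hstack([cv2.resize(im,(400,400),interpolation=cv2.INTER_CUBIC),cv2.resize(im2,(400,400),interpolation=cv2.INTER_CUBIC)]))
E
```

```text
top0 mat 478.5 -420.2 r 53.8
 handle [28 22 11 11 92] [412.94565217 251.97826087] at z [ 479.5 -419.5   75. ]
 topmost [412.92682927 249.41463415] [ 482.8 -413.2  113. ]
 grey [  0   6  60  54 571] [410.3 265.1] [ 451.3 -420.1   35. ]
 grey [ 16  17  25  25 220] [407.1 253.9] [ 477.1 -412.2   35. ]
scene0 mat 476.7 -418.2 r 56.6
 handle [ 16   9  14  23 152] [217.09868421 228.74342105] at z [ 476.6 -416.2   75. ]
 topmost [215.41666667 221.47222222] [ 480.9 -411.8  113. ]
 grey [  4   7  47  51 202] [221.5 243.7] [ 493.2 -413.5   35. ]
 grey [ 14  18  27  27 365] [222.7 241.4] [ 487.2 -411.2   35. ]
s9 mat 454.6 -401.9 r 83.5
 handle [ 16   9  15  24 198] [217.98484848 230.        ] at z [ 480.  -414.1   75. ]
 topmost [215.58974359 221.38461538] [ 480.7 -411.4  113. ]
 grey [ 22   0  21  17 129] [231.7 218.8] [ 427.5 -392.3   35. ]
 grey [  4  15  51  43 132] [220.3 251.3] [ 512.6 -415.6   35. ]
 grey [ 14  18  27  28 311] [222.3 243.3] [ 492.2 -411.9   35. ]
```

View pics/c10.png

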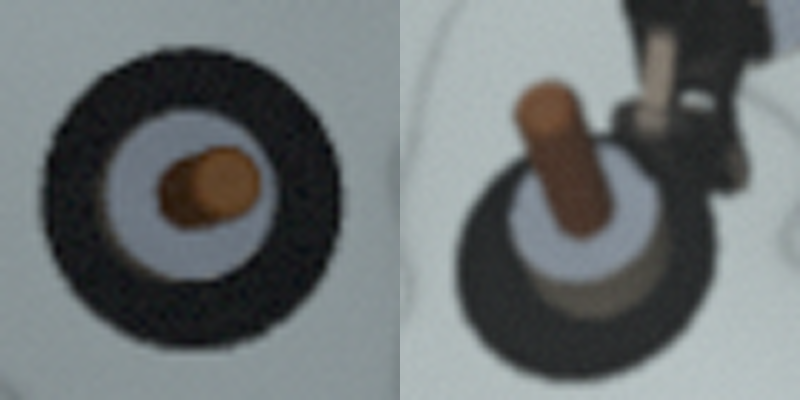

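The mallet stands upright on the black mat, about 5 mm from its centre. In robot coordinates the mallet is about (478.5,-414) and the mat about (478,-419). Grasping it.

```bash

python3 -m crank '{"dp":[[-0.35,-0.85,0],[-0.35,-0.85,0],[-0.33,-0.85,0],[0,0,0],[0,0,0]],"turn":[0,0,0,0,0]}' -0.4 100
python3 -m crank '{"dp":[[0,0,-0.5],[0,0,-0.7],[0,0,-0.7],[0,0,-0.5],[0,0,-0.3]],"turn":[0,0,0,0,0]}'
python3 -m crank '{"dp":[[0,0,0],[0,0,0],[0,0,0],[0,0,0],[0,0,0]],"turn":[0,0,0,0,0]}' 1 100
python3 -m crank '{"dp":[[0,0,0.1],[0,0,0.1],[0,0,0.1],[0,0,0],[0,0,0]],"turn":[0,0,0,0,0]}'
```

```text
time: 29.65
ee_pos: [478.3, -410.8, 151.1]
orientation: [1.331, 1.126, -1.331]
contact_force: [-1.1, 0.8, 0.2]
grip_width: 59.5
time: 30.15
ee_pos: [478.2, -410.3, 68.2]
orientation: [1.33, 1.128, -1.33]
contact_force: [0.1, 0.2, 0.3]
grip_width: 59.5
time: 30.65
ee_pos: [478.8, -411.7, 71.4]
orientation: [1.331, 1.124, -1.33]
contact_force: [0.6, 1.0, 6.7]
grip_width: 24.1
time: 31.15
ee_pos: [478.3, -411.3, 79.1]
orientation: [1.331, 1.126, -1.331]
contact_force: [-0.4, 0.1, -4.5]
grip_width: 24.3
```

```bash

python3 -m crank '{"dp":[[0,0,0.5],[0,0,0.8],[0,0,0.8],[0,0,0.6],[0,0,0.3]],"turn":[0,0,0,0,0]}' | sed -n '2p;5p'
python3 -m crank '{"dp":[[0,0.5,0],[0,0.8,0],[0,0.8,0],[0,0.8,0],[0,0.8,0]],"turn":[0,0,0,0,0]}'| sed -n '2p;5p'
python3 -m crank '{"dp":[[0,0.8,0],[0,0.8,0],[0,0.8,0],[0,0.8,0],[0,0.8,0]],"turn":[0,0,0,0,0]}'| sed -n '2p;5p'
python3 -m crank '{"dp":[[0,0.8,0],[0,0.8,0],[0,0.8,0],[0,0.8,0],[0,0.8,0]],"turn":[0,0,0,0,0]}'| sed -n '2p;5p'
python3 -m crank '{"dp":[[0,0.8,0],[0,0.8,0],[0,0.8,0],[0,0.4,0],[0,0,0]],"turn":[0,0,0,0,0]}'
python3 - <<'E'
from h import *
todo(480.5,22,140)
s=snap('scene')['image'];t=snap('top')['image']
f=lambda a:cv2.resize(a,(400,400),interpolation=cv2.INTER_CUBIC)
cv2.imwrite('pics/c11.png',np.hstack([f(s[150:310,320:480]),f(t[170:310,150:290])]))
E
```

```text
ee_pos: [478.7, -411.7, 171.8]
grip_width: 24.2
ee_pos: [477.8, -298.5, 168.0]
grip_width: 24.2
ee_pos: [477.6, -178.6, 168.1]
grip_width: 24.2
ee_pos: [477.5, -58.8, 168.2]
grip_width: 23.9
time: 33.65
ee_pos: [477.8, 25.0, 168.5]
orientation: [1.329, 1.128, -1.33]
contact_force: [-0.1, -1.2, -3.4]
grip_width: 23.9
pos [477.8  25.  168.5] yaw -9.41 need units [ 0.09 -0.1  -0.95] turn 0 grip 23.9 t 33.65
```

View pics/c11.png

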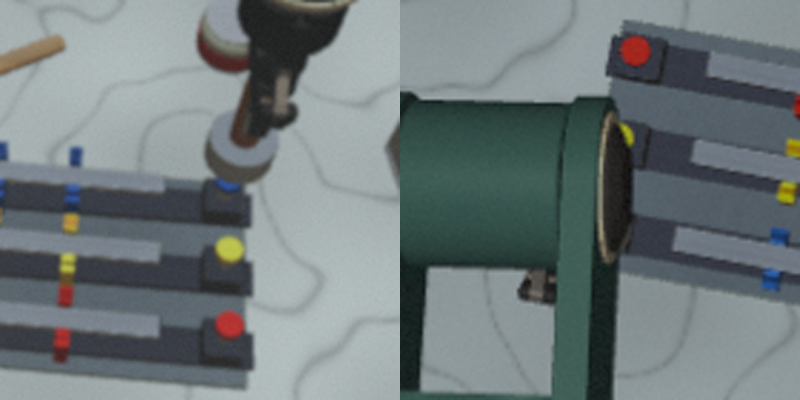

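```bash

python3 - <<'E'
from h import *
s=snap('scene'); print(plane(s,[(415.5,204),(416,206)],[133,133]), proj(s,[[477.8,22.5,133],[477.8,22.5,101]]))
E
python3 -m crank '{"dp":[[0.09,-0.1,-0.4],[0,0,-0.4],[0,0,-0.1],[0,0,-0.1],[0,0,0]],"turn":[0,0,0,0,0]}'|sed -n '2p;4,5p'
python3 -m crank '{"dp":[[0,0,-0.15],[0,0,-0.15],[0,0,0]],"turn":[0,0,0]}'|sed -n '2p;4,5p'
python3 -m crank '{"dp":[[0,0,-0.15],[0,0,-0.15],[0,0,0]],"turn":[0,0,0]}'|sed -n '2p;4,5p'
```

```text
[[478.9241171   18.71831172 133.        ]
 [484.04034247  18.92856714 133.        ]] [[417.17284505 203.45786988]
 [414.47837962 211.52805506]]
ee_pos: [480.9, 20.6, 138.7]
contact_force: [-0.5, 0.0, -3.7]
grip_width: 24.3
ee_pos: [481.1, 20.7, 130.1]
contact_force: [0.9, 0.3, -2.2]
grip_width: 23.9
ee_pos: [481.0, 20.7, 120.8]
contact_force: [0.9, -0.8, -2.7]
grip_width: 24.0
```

```bash

python3 - <<'E'
from meas import *
s=snap('scene','s12'); print(ctrl.state()['ee_pos'].round(1),'proj head top',proj(s,[[481,18.5,120.8-67+32]]),'face',proj(s,[[481,18.5,54]]))
im=s['image'];h=cv2.cvtColor(im,cv2.COLOR_BGR2HSV).astype(int)
m=((h[...,1]<60)&(h[...,2]>105)).astype(int)
for r in range(196,236,2): print(r,''.join('b' if mask(im[r:r+1,c:c+1],'blue')[0,0] else '%d'%(h[r,c,2]//28) for c in range(388,446)))
E
```

```text
[480.9  20.7 120.8] proj head top [[411.70082772 216.52498462]] face [[409.27675664 223.87774154]]
196 5556666666666655555566654211111111112222211235666666666666
198 6666666666666666665555543211111111123443211355666666666666
200 6666666666666666666665532111111111134443212456555666666666
202 6666666656666666666665422111111111234443224566665556666666
204 5656566665665666656655322211111221234444445666666655566666
206 5665665555656656566554222111112222234444445566666666556666
208 5555555556565555555542221111111111233333223466666666665666
210 5565555555655555555432222211111111233332212356666666666556
212 5565555565555555554322222211111111121221112456666666666555
214 5555555555555555544222222211111111111112234566666666666665
216 5555555555545555543222222111111123344445566666666666666665
218 5555555554444555543222222211122344555566666666666666666666
220 5555555554334555554322222222344555555566666666666666666666
222 3444444432234455555444333344455555554556666666666666666666
224 3333333332222345555555555555555555444566666666666666666666
226 2222222222222223445555555555555544345566666666666666666666
228 2222222222222222223344444444443323455556666666666666666666
230 2222222222222222222222222222222224565556666666666666666666
232 2222222222222222222222222222222235666556666666666666666666
234 2222222222221112222222222222222245666655566666666666666666
```

```bash

python3 - <<'E'
from h import *
s=cv2.imread('pics/s12.png'); t=snap('top','t12')['image']
f=lambda a:cv2.resize(a,(400,400),interpolation=cv2.INTER_CUBIC)
cv2.imwrite('pics/c12.png',np.hstack([f(s[180:260,375:455]),f(t[170:310,180:320])]))
E
```

```text
(no output)
```

View pics/c12.png

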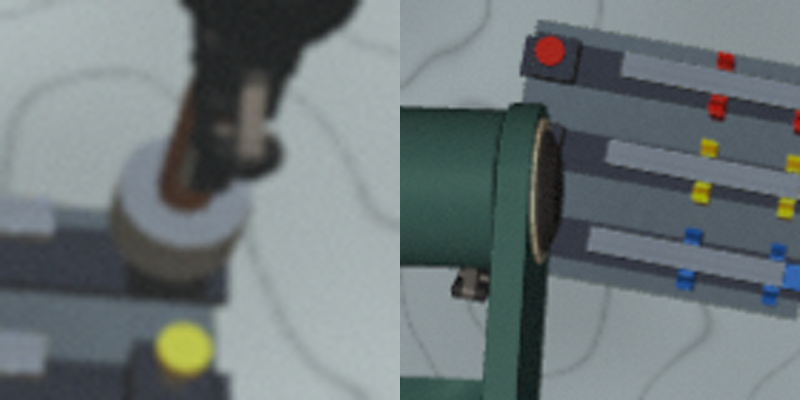

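The scene crop shows the head squarely over the blue peg, with the cap hidden beneath it. Pressing on until the force shows the stop.

```bash

python3 -m crank '{"dp":[[0,0,-0.1]],"turn":[0]}'|sed -n '2p;4p'
python3 -m crank '{"dp":[[0,0,-0.1]],"turn":[0]}'|sed -n '2p;4p'
python3 -m crank '{"dp":[[0,0,-0.1]],"turn":[0]}'|sed -n '2p;4p'
```

```text
ee_pos: [481.1, 20.7, 118.7]
contact_force: [-3.6, -0.6, 6.0]
ee_pos: [481.3, 20.7, 116.0]
contact_force: [-7.4, -0.9, 44.2]
ee_pos: [482.1, 20.7, 115.8]
contact_force: [-18.3, -0.1, 62.4]
```

```bash

python3 -m crank '{"dp":[[0,0,0.3],[0,0,0.5],[0,0,0.5],[0,0,0.2],[0,0,0]],"turn":[0,0,0,0,0]}'|sed -n '2p;4,5p'
python3 -m crank '{"dp":[[0.6,-0.1,0],[0.8,-0.1,0],[0.7,-0.1,0],[0.25,-0.07,0],[0,0,0]],"turn":[0,0,0,0,0]}'|sed -n '2p;4,5p'
python3 - <<'E'
from meas import *
todo(552,9.5,140)
s=snap('scene','s13'); print(blobs(s['image'],'blue',(395,200,425,240),5)[0:2])
E
```

```text
ee_pos: [481.4, 20.7, 158.3]
contact_force: [-0.2, 0.1, -4.5]
grip_width: 23.9
ee_pos: [551.6, 9.4, 156.2]
contact_force: [-0.9, -0.3, -4.6]
grip_width: 24.1
pos [551.6   9.4 156.2] yaw -9.54 need units [ 0.01  0.   -0.54] turn 0 grip 24.1 t 36.3
[(array([408.30434783, 223.91304348]), array([405, 222,   8,   5,  23], dtype=int32), array([[409, 222],
       [410, 222],
       [406, 223],
       [407, 223],
       [408, 223],
       [409, 223],
       [410, 223],
       [411, 223],
       [412, 223],
       [406, 224],
       [407, 224],
       [408, 224],
       [409, 224],
       [410, 224],
       [411, 224],
       [412, 224],
       [405, 225],
       [406, 225],
       [407, 225],
       [408, 225],
       [409, 225],
       [405, 226],
       [406, 226]]))]
```

```bash

python3 -m crank '{"dp":[[0,0,-0.4],[0,0,-0.3],[0,0,-0.2],[0,0,-0.15],[0,0,-0.15]],"turn":[0,0,0,0,0]}'|sed -n '2p;4p'
python3 -m crank '{"dp":[[0,0,-0.05]],"turn":[0]}'|sed -n '2p;4p'
python3 -m crank '{"dp":[[0,0,-0.08]],"turn":[0]}'|sed -n '2p;4p'
```

```text
ee_pos: [551.2, 9.6, 121.3]
contact_force: [-5.1, 1.1, 5.0]
ee_pos: [551.2, 9.7, 119.6]
contact_force: [-5.0, 0.9, 6.1]
ee_pos: [551.4, 9.7, 117.6]
contact_force: [-4.5, 1.5, 6.2]
```

```bash

python3 -m crank '{"dp":[[0,0,0]],"turn":[0]}'|sed -n '2p;4p'
```

```text
ee_pos: [551.4, 9.6, 117.3]
contact_force: [-2.1, 0.2, -0.5]
```

```bash

python3 -m crank '{"dp":[[0,0,-0.08]],"turn":[0]}'|sed -n '2p;4p'
python3 -m crank '{"dp":[[0,0,-0.08]],"turn":[0]}'|sed -n '2p;4p'
```

```text
ee_pos: [551.8, 9.6, 116.1]
contact_force: [-10.6, 0.4, 34.4]
ee_pos: [552.4, 9.6, 115.9]
contact_force: [-17.6, 0.7, 52.5]
```

Yellow has reached its stop. Next is red, at (622,-2).

```bash

python3 -m crank '{"dp":[[0,0,0.3],[0,0,0.5],[0,0,0.5],[0,0,0.2],[0,0,0]],"turn":[0,0,0,0,0]}'|sed -n '2p;4,5p'
python3 -m crank '{"dp":[[0.6,-0.1,0],[0.8,-0.1,0],[0.7,-0.1,0],[0.26,-0.08,0],[0,0,0]],"turn":[0,0,0,0,0]}'|sed -n '2p;4,5p'
python3 -m crank '{"dp":[[0,0,-0.4],[0,0,-0.3],[0,0,-0.2],[0,0,-0.15],[0,0,-0.15]],"turn":[0,0,0,0,0]}'|sed -n '2p;4p'
python3 -m crank '{"dp":[[0,0,-0.1]],"turn":[0]}'|sed -n '2p;4p'
python3 -m crank '{"dp":[[0,0,0]],"turn":[0]}'|sed -n '2p;4p'
```

```text
ee_pos: [552.0, 9.5, 158.7]
contact_force: [0.3, -0.5, -4.4]
grip_width: 23.9
ee_pos: [622.4, -2.1, 156.5]
contact_force: [-0.2, -0.4, -3.9]
grip_width: 24.0
ee_pos: [622.0, -1.7, 121.8]
contact_force: [-5.1, 0.5, 5.6]
ee_pos: [622.0, -1.7, 118.7]
contact_force: [-4.9, 0.4, 6.2]
ee_pos: [622.0, -1.7, 118.2]
contact_force: [0.1, 0.1, -3.4]
```

```bash

python3 -m crank '{"dp":[[0,0,-0.1]],"turn":[0]}'|sed -n '2p;4p'
python3 -m crank '{"dp":[[0,0,-0.08]],"turn":[0]}'|sed -n '2p;4p'

```

```text
ee_pos: [622.4, -1.8, 116.2]
contact_force: [-7.3, -0.1, 30.3]
ee_pos: [622.9, -1.8, 116.0]
contact_force: [-15.9, 0.7, 43.6]
```

```bash
python3 - <<'E'
from h import *
print(ctrl.state()['contact_force'])
E
```

```text
[-15.8839832    0.7477468   43.64059055]
```

```bash

python3 -m crank '{"dp":[[0,0,0.3],[0,0,0.5],[0,0,0.6],[0,0,0.4],[0,0,0.2]],"turn":[0,0,0,0,0]}'|sed -n '2p;4,5p'
python3 -m crank '{"dp":[[-0.2,-0.5,0],[-0.25,-0.75,0],[-0.28,-0.8,0],[-0.28,-0.8,0],[-0.28,-0.8,0]],"turn":[0,0,0,0,0]}'|sed -n '2p;5p'
python3 -m crank '{"dp":[[-0.28,-0.8,0],[-0.28,-0.8,0],[-0.28,-0.8,0],[-0.28,-0.8,0],[-0.28,-0.8,0]],"turn":[0,0,0,0,0]}'|sed -n '2p;5p'
python3 -m crank '{"dp":[[-0.28,-0.8,0],[-0.28,-0.8,0],[-0.28,-0.8,0],[-0.28,-0.8,0],[-0.28,-0.8,0]],"turn":[0,0,0,0,0]}'|sed -n '2p;5p'
python3 - <<'E'
from meas import *
todo(478,-416,170,-9.5)
for n,roi in(('top',(205,170,240,260)),('scene',(398,205,425,292))):
  s=snap(n)
  for c in('red','yellow','blue'):
    for ce,st,p in blobs(s['image'],c,roi): print(n,c,ce.round(1),st[4],'z66',plane(s,[ce],66)[0].round(1),'z47',plane(s,[ce],47)[0].round(1))
E
```

```text
ee_pos: [622.8, -1.9, 175.1]
contact_force: [-0.5, 0.6, -3.3]
grip_width: 23.9
ee_pos: [582.6, -112.8, 172.4]
grip_width: 23.9
ee_pos: [540.5, -232.8, 172.5]
grip_width: 23.9
ee_pos: [498.3, -352.6, 172.5]
grip_width: 24.0
pos [ 498.3 -352.6  172.5] yaw -9.54 need units [-0.68 -2.11 -0.08] turn 0.01 grip 24.0 t 41.25
top red [233.2 188.6] 80 z66 [617.2  -5.7  66. ] z47 [620.2  -3.1  47. ]
top yellow [227.3 218.8] 80 z66 [547.1   5.4  66. ] z47 [549.2   8.2  47. ]
top blue [221.4 249.3] 82 z66 [476.7  16.7  66. ] z47 [477.8  19.6  47. ]
scene red [409.9 283. ] 82 z66 [631.5  -6.6  66. ] z47 [623.5  -2.   47. ]
scene yellow [409.9 253.1] 50 z66 [561.6   4.9  66. ] z47 [552.2   9.7  47. ]
scene blue [409.9 225.8] 56 z66 [493.  16.  66.] z47 [482.  21.  47.]
```

All three pegs are down: with the caps taken at z=47, both cameras give the same x,y as before the strikes. Now placing the mallet.

```bash

python3 -m crank '{"dp":[[-0.28,-0.8,0],[-0.22,-0.7,0],[-0.18,-0.6,0],[0,0,0],[0,0,-0.3]],"turn":[0,0,0,0,0]}'|sed -n '2p'
python3 -m crank '{"dp":[[0,0,-0.6],[0,0,-0.7],[0,0,-0.7],[0,0,-0.5],[0,0,-0.3]],"turn":[0,0,0,0,0]}'|sed -n '2p;4p'
python3 -m crank '{"dp":[[0,0,-0.05],[0,0,0]],"turn":[0,0]}'
python3 - <<'E'
from h import *
todo(478,-416,70,-9.5)
E
```

```text
ee_pos: [479.3, -414.8, 164.7]
ee_pos: [478.8, -413.4, 77.6]
contact_force: [0.2, -0.5, -3.6]
time: 42.55
ee_pos: [479.4, -414.3, 78.8]
orientation: [1.33, 1.126, -1.33]
contact_force: [-0.4, 0.0, -4.1]
grip_width: 23.9
pos [ 479.4 -414.3   78.8] yaw -9.51 need units [-0.05 -0.06 -0.29] turn 0.0 grip 23.9 t 42.55
```

```bash

python3 -m crank '{"dp":[[-0.04,-0.05,-0.1],[0,0,-0.08],[0,0,0]],"turn":[0,0,0]}'|sed -n '2p;4p'
python3 -m crank '{"dp":[[0,0,-0.06],[0,0,0]],"turn":[0,0]}'|sed -n '2p;4p'
python3 -m crank '{"dp":[[0,0,-0.06],[0,0,0]],"turn":[0,0]}'|sed -n '2p;4p'
```

```text
ee_pos: [477.9, -415.9, 73.2]
contact_force: [-0.3, -0.6, -4.7]
ee_pos: [478.1, -415.9, 71.5]
contact_force: [0.2, -0.9, -4.2]
ee_pos: [478.3, -416.1, 71.4]
contact_force: [-5.3, 3.3, 12.3]
```

```bash

python3 -m crank '{"dp":[[0,0,0],[0,0,0]],"turn":[0,0]}' - 20 |sed -n '4,5p'
python3 -m crank '{"dp":[[0,0,0],[0,0,0],[0,0,0],[0,0,0],[0,0,0]],"turn":[0,0,0,0,0]}' -0.4 20 |sed -n '2p;4,5p'
python3 -m crank '{"dp":[[0,0,0.4],[0,0,0.8],[0,0,1],[0,0,1],[0,0,1]],"turn":[0,0,0,0,0]}'|sed -n '2p'
python3 -m crank '{"dp":[[0,-1,0.5],[0,-1,0.5],[0,-1,0],[0,-1,0],[0,-1,0]],"turn":[0,0,0,0,0]}'|sed -n '2p'
python3 -m crank '{"dp":[[-0.6,-1,0],[-0.6,-1,0],[0,0,0]],"turn":[0,0,0]}'|sed -n '2p'
python3 - <<'E'
from h import *
s=snap('scene','s14');t=snap('top','t14')
f=lambda a,w:cv2.resize(a,w,interpolation=cv2.INTER_CUBIC)
cv2.imwrite('pics/c14.png',np.vstack([f(s['image'][190:310,190:430],(600,300)),f(t['image'][170:290,200:440],(600,300))]))
E
```

```text
contact_force: [-5.5, 4.8, 11.6]
grip_width: 24.3
ee_pos: [478.0, -415.8, 69.5]
contact_force: [-0.1, 0.1, 0.8]
grip_width: 59.8
ee_pos: [478.0, -415.8, 197.9]
ee_pos: [477.9, -567.0, 226.8]
ee_pos: [439.5, -628.8, 225.8]
```

View pics/c14.png

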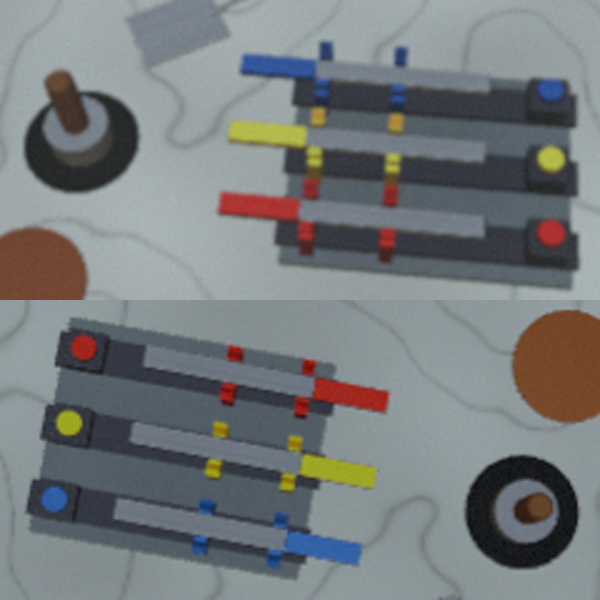

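The mallet stands upright on the mat: in the lower picture its head is at (525,511) and the mat centre at (522,512). All bars are in place and the arm is clear. Handing in.

```bash
python3 -c "
from h import *
print(ctrl.state()['time']); print(ticket.close_job())"
```

```text
45.35
the job is handed in; nothing more can be done
None
```

I finished the job and handed it in at about 45 s of robot time. No verdict is reported, so the results below are my own last checks.

- **Bars:** I drew the red, blue and yellow bars out along their tilt. Each is flat in the cradle of its own colour. For red and yellow, the colour boundary measured about 4.4 px outside the outer support, against about 4.3 px expected. Blue I judged from the pictures.
- **Pegs:** I pressed all three pegs down to their stops with the mallet, never the gripper. At the stops the measured force was 44 to 62 N. Both cameras then placed the caps at about z = 47 mm, where fully down is 48 mm.
- **Mallet:** It stands upright and released on the black mat, a few millimetres from the centre.
- **Bystanders:** The arm stayed clear of the jar, bowl and pepper mill. I did not measure them again at the end, but they looked unmoved in the full top view taken before the mallet work.

**Disagreement:** The two cameras differed by about 4 to 5 mm in x. I took a value in between, and how the bars went in agreed with it. No check failed.

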